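# Unstack the counter canisters into their holders

### The arm

A 7-joint arm with a two-finger parallel gripper is mounted at the origin on a cart in front of the work surface, level with it; the furniture and walls round the work are solid. World frame = base frame: x ahead of the robot, y to its left, z up, the work surface at z = 0. Lengths are in m, angles in rad, forces in N, time in s.
With the tool pointing down it reaches from about 0.4 to 0.85 m from the base axis. Payload 10.4 kg.
Tool frame: the origin (TCP) lies between the finger pads; the fingertips stand 14 mm ahead of it and the grasp point (between the pads) lies 5 mm behind it (r.finger_overhang is the z of the fingertips in the tool frame, in m); z points along the fingers, y is the line along which they close (so a half turn about z gives the same grasp; the last joint's range is limited). The gripper opens to 87 mm and grips with 3 to 60 N. Pads are 19 mm wide; open, the fingers measure 117 mm over their backs; the gripper's body (75 mm by 190 mm) begins 51 mm behind the grasp point.
Start: joints at [-1.266, 0.332, -0.065, 1.46, 0.022, 1.35, -0.088], TCP at [0.201, 0.592, 0.237] pointing down, gripper open.
Joint ranges: [-2.6, 2.6], [-0.5, 2.12], [-1.47, 1.34], [0.16, 2.42], [-1.27, 4.41], [0.06, 2.06], [-2.6, 2.6]. Speed limits (rad/s): [2.22, 2.22, 2.79, 2.79, 3.14, 3.14, 3.14].

### API

Orientations are given as a unit quaternion [x, y, z, w].
In Python, from bench import r, optics gives the robot as it stands.
- The arm moves only by the shell command python3 -m pendant 'ROWS' [FORCE]. ROWS is JSON, a list of rows, each a list of 7 numbers: the closure, from -1 (fully open) to 1 (shut), then the shift along the tool's x, y, z scaled (see below), then the turn, a rotation vector about the tool's x, y, z scaled (see below). In form: [[grip, x, y, z, rx, ry, rz], ...]. A call has 1 to 8 rows; each row is the pose to reach, as a shift and turn from the pose commanded when the call began, along the tool's axes at that moment; what a row does not reach only later rows make up. The controller multiplies each number of a shift by 0.3 m and each number of a turn by 120 degrees. A row lasts 1/8 s, in which the tool goes at most 62.5 mm and 10.7 degrees, less where a joint would pass 70% of its speed; a pose out of reach is approached as far as the arm can. A call with a number of a shift or a turn outside -1 to 1 is refused whole. A call with a gripper value outside its range is refused whole. The fingers move at their own pace and stop on an object; FORCE is the grip in N (left out, the last holds). Time passes only in rows, so rows that repeat a pose let the fingers close. It gives the time, the measured TCP pose, the force, the opening and the grip force at its end, in the units of the state.
- r.read_state(): the state, without advancing time (a new reading comes with each control period).
- optics.camera(name): name is "side" or "top" or "wrist"; returns a dict with "pixels" (480x640x3 uint8, red, green, blue), "vfov" (degrees; the focal length in pixels is half the picture's height over the tangent of half this angle, whatever the lens; pixels are square), "cx", "cy" (the principal point, pixels), "rvec" (rotation vector, rad) and "tvec" (3), from world to camera coordinates, as OpenCV has them. Camera axes: x right, y down, z forward; pixel columns grow to the right and rows downward; lengths in m; the calibration is good to about 2 mm. A picture is of the moment at which its call begins. There is no depth.
- r.close_job(): hands the job in; it is judged then, once.
The state is a dict: "time": time; "joint_positions": joint angles; "joint_vel": joint speeds; "joint_torque": joint torques, N m; "ee_pos": TCP position; "eef_rot": TCP orientation; "ft_force": force on the tool from outside, world axes, zero at the start; "torque": the same for the moment, N m; "width": finger opening in m; "grip_force": force on a finger pad.
Only numpy, scipy, OpenCV 4.12 (cv2) and the standard library are available. Lean on these libraries where they do the work, as an engineer would, in place of code of your own. Each camera call takes 0.05 s, during which the arm holds its last target. There are 200 camera calls.

### The job

Take the two stacks apart and put everything away upright: each of the four steel canisters down inside the round wooden holder of its own rank in size (widest canister in the widest holder, and so on down to the narrowest), and the tea box down inside the rectangular holder, turned to match it. Do not tip anything over.

Things in the scene. Friction and masses are not known exactly. Their poses are not given: they have to be found in the camera images.
- tin_large: round steel canister with a flat closed lid that does not come off, the widest of the four canisters: diameter 70 mm (straight sides, lid included), height 50 mm. Origin at the centre of its underside, z up along its axis.
- tin_medium: round steel canister with a flat closed lid that does not come off, the second widest of the four canisters: diameter 60 mm (straight sides, lid included), height 50 mm. Origin at the centre of its underside, z up along its axis.
- tin_small: round steel canister with a flat closed lid that does not come off, the third widest of the four canisters: diameter 48 mm (straight sides, lid included), height 42 mm. Origin at the centre of its underside, z up along its axis.
- tin_tiny: round steel canister with a flat closed lid that does not come off, the narrowest of the four canisters: diameter 36 mm (straight sides, lid included), height 36 mm. Origin at the centre of its underside, z up along its axis.
- tea_box: printed cardboard tea box standing upright, 46 mm along its x, 58 mm along its y, 97 mm high; rigid, closed. Origin at the centre of its underside, z up.
- holder_large: round shallow wooden holder fixed to the worktop, the widest of the four round holders: round well of 86 mm diameter, its floor 5 mm above the worktop, surrounded by a rim 6 mm wide whose top is 11 mm above the worktop (outer diameter 98 mm). Origin on the worktop under the centre of the well, z up.
- holder_medium: round shallow wooden holder fixed to the worktop, the second widest of the four round holders: round well of 76 mm diameter, its floor 5 mm above the worktop, surrounded by a rim 6 mm wide whose top is 11 mm above the worktop (outer diameter 88 mm). Origin on the worktop under the centre of the well, z up.
- holder_small: round shallow wooden holder fixed to the worktop, the third widest of the four round holders: round well of 64 mm diameter, its floor 5 mm above the worktop, surrounded by a rim 6 mm wide whose top is 11 mm above the worktop (outer diameter 76 mm). Origin on the worktop under the centre of the well, z up.
- holder_tiny: round shallow wooden holder fixed to the worktop, the narrowest of the four round holders: round well of 52 mm diameter, its floor 5 mm above the worktop, surrounded by a rim 6 mm wide whose top is 11 mm above the worktop (outer diameter 64 mm). Origin on the worktop under the centre of the well, z up.
- holder_box: rectangular shallow wooden holder fixed to the worktop: well 62 mm along its x, 75 mm along its y, its floor 5 mm above the worktop, rim 6 mm wide whose top is 11 mm above the worktop (outside 74 x 87 mm). Origin on the worktop under the centre of the well, z up.
There are look-alikes about, which are no part of the job. What is shaped like the tea_box but pink is not meant.

How it is judged:
At the end, for the whole second after the job is handed in: Each canister stands upright (0.08 rad) on the floor of its own holder's well (underside under 8 mm above the worktop), within 13 mm of the holder's centre; the tea box likewise in the rectangular holder, its sides within 0.3 rad of the well's; all at rest (horizontal distance between tin_large and holder_large below 0.013 m and z of tin_large in the frame of holder_large between 0.002 and 0.008 m and angle between each of tin_large, tin_medium, tin_small, tin_tiny, tea_box's own z axis and vertical below 0.08 rad and linear speed of each of tin_large, tin_medium, tin_small, tin_tiny, tea_box below 0.02 m/s and horizontal distance between tin_medium and holder_medium below 0.013 m and z of tin_medium in the frame of holder_medium between 0.002 and 0.008 m and horizontal distance between tin_small and holder_small below 0.013 m and z of tin_small in the frame of holder_small between 0.002 and 0.008 m and horizontal distance between tin_tiny and holder_tiny below 0.013 m and z of tin_tiny in the frame of holder_tiny between 0.002 and 0.008 m and horizontal distance between tea_box and holder_box below 0.013 m and z of tea_box in the frame of holder_box between 0.002 and 0.008 m and angle between the x axis of tea_box and the x axis of holder_box, either way round below 0.3 rad); the robot touches nothing.
It fails at once if the tin large is tipped over (angle between tin_large's own z axis and vertical above 0.9 rad).
It fails at once if the tin medium is tipped over (angle between tin_medium's own z axis and vertical above 0.9 rad).
It fails at once if the tin small is tipped over (angle between tin_small's own z axis and vertical above 0.9 rad).
It fails at once if the tin tiny is tipped over (angle between tin_tiny's own z axis and vertical above 0.9 rad).
It fails at once if the tea box is tipped over (angle between tea_box's own z axis and vertical above 0.9 rad).
It also fails if it takes over 136 s, if anything falls off the work surface, if the arm or the gripper's body presses on something with over 40 N, if the wrist force passes 120 N, or if a joint passes its speed limit or range.

## Working session

There is one attempt and no reset: what is moved stays moved. The work goes in short steps, Python scripts to look and compute and a shell command to move; the robot and the scene stay as the last step left them, time stands still between calls to the robot, and variables do not carry over. Pictures are saved under pics/ and viewed, at most 14 in all, crops included, and the job is handed in when it is done.

```bash
ls; mkdir -p pics; python3 - <<'E'
from bench import r, optics
import cv2,numpy as np
for n in ("top","side","wrist"):
    c=optics.camera(n); cv2.imwrite(f"pics/{n}0.png",c["pixels"][:,:,::-1])
    R=cv2.Rodrigues(np.array(c["rvec"],float))[0]; print(n,c["vfov"],c["cx"],c["cy"],(-R.T@np.array(c["tvec"])).round(3),R.round(3).tolist(), [k for k in c])
print(r.read_state(), r.finger_overhang)
E
```

```text
pics
top 54.831399796249926 329.1805914132652 243.60478712693472 [ 0.358 -0.007  0.975] [[0.004, -1.0, -0.018], [-0.985, -0.001, -0.172], [0.172, 0.018, -0.985]] ['pixels', 'vfov', 'cx', 'cy', 'rvec', 'tvec']
side 54.9749928013849 322.6261190640688 242.27421883391662 [0.385 0.705 0.559] [[-0.978, -0.207, -0.007], [-0.113, 0.562, -0.82], [0.174, -0.801, -0.573]] ['pixels', 'vfov', 'cx', 'cy', 'rvec', 'tvec']
wrist 61.3581166754315 320.7604668528773 235.3326849371195 [0.125 0.617 0.385] [[0.322, 0.947, -0.001], [0.907, -0.308, 0.288], [0.272, -0.094, -0.958]] ['pixels', 'vfov', 'cx', 'cy', 'rvec', 'tvec']
{'time': 0.15, 'joint_positions': array([-1.26560356,  0.33274036, -0.06465802,  1.46070005,  0.02157387,
        1.34988939, -0.08849239]), 'joint_vel': array([ 7.31231363e-04, -3.46263843e-03, -4.96136483e-04, -1.58856169e-03,
        7.31513620e-04, -7.04138991e-05, -6.79412612e-05]), 'joint_torque': array([ 4.12889822e-04, -6.23633766e+01,  2.46287521e-02, -3.90137887e+01,
       -6.11955626e-02,  3.72742291e-02,  1.19324482e-04]), 'ee_pos': array([0.20115327, 0.59147633, 0.23595114]), 'eef_rot': array([ 1.63174395e-01,  9.86597103e-01, -5.17003653e-04, -7.00477663e-05]), 'ft_force': array([ 0.16926241, -0.38435681, -0.52394264]), 'torque': array([-0.01715248,  0.01225904, -0.03217806]), 'grip_force': 0.0, 'width': 0.08701426571401522} 0.014
```

View pics/top0.png

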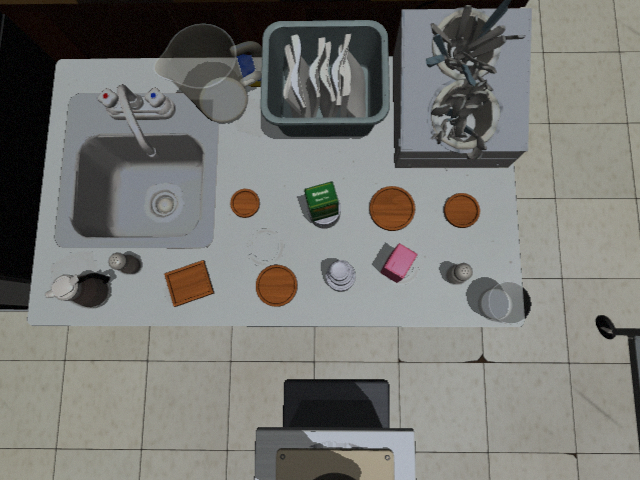

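View pics/side0.png

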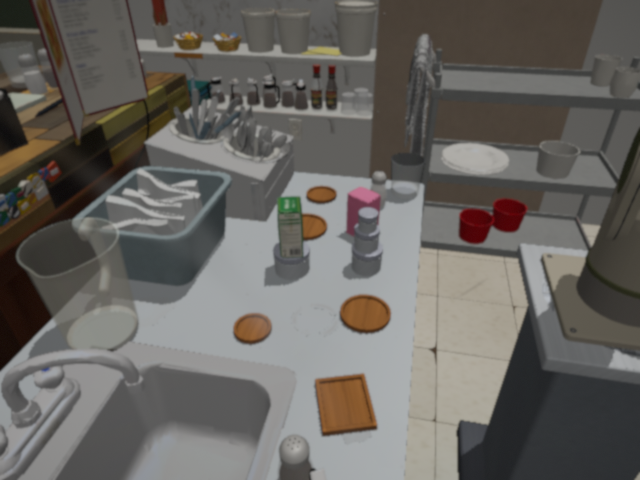

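The top view shows the tea box (green, ~322,200) on a tin. The three-tin stack is at ~(340,272) and the pink look-alike at (399,262). Holders are at (392,208), (277,285), (462,210), (245,203) and the rectangle at (189,283). A faint glass-like outline shows at ~(267,245). Next I'll measure the holders and enlarge the stacks.

```bash
cat > h.py <<'E'
from bench import r, optics
import cv2,numpy as np
def cam(n):
    c=optics.camera(n); c["f"]=240/np.tan(np.radians(c["vfov"]/2))
    c["R"]=cv2.Rodrigues(np.array(c["rvec"],float))[0]; c["C"]=-c["R"].T@np.array(c["tvec"],float); 
    c["bgr"]=np.ascontiguousarray(c["pixels"][:,:,::-1]); c["hsv"]=cv2.cvtColor(c["bgr"],cv2.COLOR_BGR2HSV); return c
def ray(c,p,z):
    p=np.atleast_2d(np.asarray(p,float)); d=np.c_[(p[:,0]-c["cx"])/c["f"],(p[:,1]-c["cy"])/c["f"],np.ones(len(p))]@c["R"]
    return (c["C"]+d*((z-c["C"][2])/d[:,2])[:,None])[:,:2]
def proj(c,P):
    q=(np.atleast_2d(P)-c["C"])@c["R"].T
    return np.c_[c["f"]*q[:,0]/q[:,2]+c["cx"],c["f"]*q[:,1]/q[:,2]+c["cy"]]
def blobs(c,lo,hi,amin=150):
    m=cv2.inRange(c["hsv"],np.array(lo),np.array(hi)); m=cv2.morphologyEx(m,cv2.MORPH_CLOSE,np.ones((3,3)))
    return [k for k in cv2.findContours(m,cv2.RETR_EXTERNAL,cv2.CHAIN_APPROX_NONE)[0] if cv2.contourArea(k)>amin]
def rect(xy):
    (cx,cy),(w,h),a=cv2.minAreaRect((xy*1000).astype(np.float32)); return np.round([cx,cy,w,h,a],1)
E
python3 - <<'E'
from h import *
for n in ("top","side"):
    c=cam(n)
    for k in blobs(c,(5,110,50),(18,255,255)):
        px=k.reshape(-1,2); 
        if n=="side" and px[:,1].mean()<180 or px[:,0].mean()<100: continue
        xy=ray(c,px,0.011); (u,v),R=cv2.minEnclosingCircle((xy*1000).astype(np.float32))
        hull=cv2.convexHull((xy*1000).astype(np.float32)); print(n,"px",px.mean(0).round(),"circ",round(u,1),round(v,1),"D",round(2*R,1),"areaD",round(2*np.sqrt(cv2.contourArea(hull)/np.pi),1),"rect",rect(xy))
    for nm,lo,hi in(("green",(45,80,30),(80,255,255)),("pink",(160,70,60),(178,255,255))):
        for k in blobs(c,lo,hi): print(n,nm,k.reshape(-1,2).mean(0).round(),rect(ray(c,k.reshape(-1,2),0.147 if nm=="green" else 0.097)))
    b=c["bgr"]; crop=b[150:310,220:420] if n=="top" else b[180:340,230:430]
    cv2.imwrite(f"pics/{n}crop.png",cv2.resize(crop,None,fx=3.5,fy=3.5,interpolation=cv2.INTER_CUBIC))
E
```

```text
top px [276. 285.] circ 438.2 121.7 D 86.5 areaD 85.0 rect [4.387e+02 1.221e+02 8.340e+01 8.400e+01 2.000e-01]
top px [188. 283.] circ 441.8 306.2 D 109.6 areaD 89.4 rect [442.3 305.7  73.5  86.5  18.9]
top px [462. 210.] circ 599.2 -270.6 D 75.8 areaD 73.9 rect [ 599.7 -270.5   73.1   73.4   62.3]
top px [245. 203.] circ 615.5 194.3 D 63.5 areaD 61.4 rect [615.1 194.3  62.5  58.5   1.7]
top px [392. 208.] circ 603.7 -122.4 D 97.3 areaD 95.6 rect [ 603.9 -122.6   94.2   96.2   45. ]
top green [322. 200.] [582.7  22.2  63.3  55.2  14.5]
top pink [399. 263.] [ 473.8 -122.5   42.9   67.8   58.6]
side px [344. 404.] circ 441.7 311.7 D 110.7 areaD 89.4 rect [442.  311.6  71.7  88.9  19.3]
side px [250. 329.] circ 617.8 203.6 D 62.9 areaD 56.0 rect [617.3 205.6  53.3  58.7  80.6]
side px [365. 313.] circ 438.2 128.2 D 89.4 areaD 85.7 rect [437.5 127.7  82.1  88.1  10.1]
side px [312. 226.] circ 597.1 -115.3 D 95.1 areaD 69.6 rect [ 582.8 -118.8   48.5   93.2   14. ]
side px [321. 194.] circ 598.5 -261.1 D 77.1 areaD 72.0 rect [ 597.9 -260.2   68.6   74.9   11.2]
side green [289. 205.] [593.   26.5  38.3  53.7  16.5]
side pink [490. 220.] [231.1 -78.6 179.3  87.3  40.5]
side pink [359. 208.] [470.5 -68.4  63.4 178.7   8.3]
```

View pics/topcrop.png

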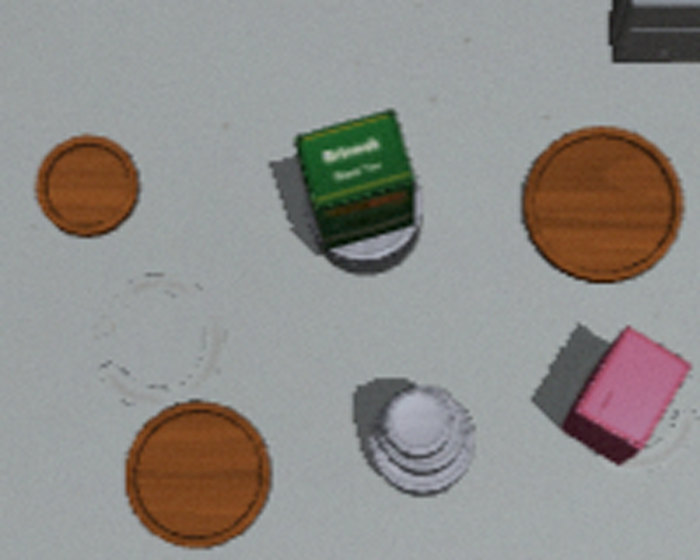

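View pics/sidecrop.png

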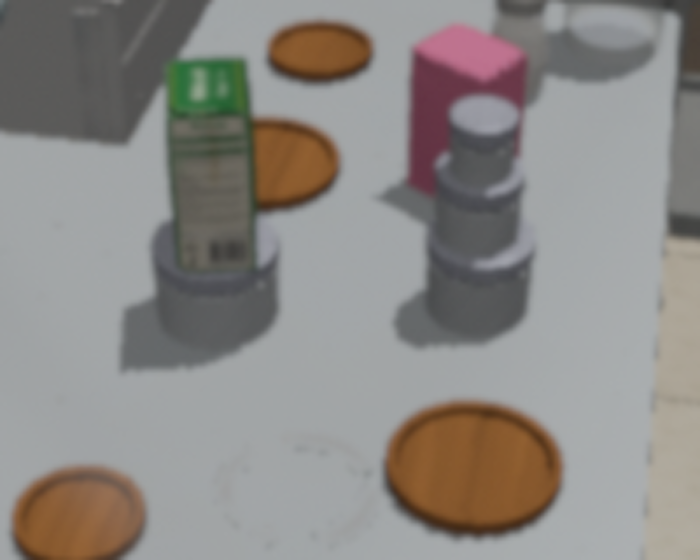

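Crops: the tea box (green top at top-view ~322,197) stands on tin_large, whose rim shows below at ~(327,220). The stack medium/small/tiny is at ~(340,272). Candidate boxes are green (322,200) and pink (399,262): green is the one meant. Flat faint rings (stain or glass) are at (267,245) and beside the pink box.

The two cameras differ by ~6 mm in y, so I'll bring the wrist camera over the middle to settle it.

```bash
python3 -m pendant '[[-1,0,0,-0.2,0,0,0],[-1,0,0,-0.4,0,0,0],[-1,0,0,-0.4,0,0,0]]'; python3 -m pendant '[[-1,-0.16,-0.14,0,0,0,0],[-1,-0.32,-0.28,0,0,0,0],[-1,-0.48,-0.42,0,0,0,0],[-1,-0.63,-0.56,0,0,0,0],[-1,-0.63,-0.56,0,0,0,0]]';python3 -m pendant '[[-1,-0.16,-0.14,0,0,0,0],[-1,-0.32,-0.28,0,0,0,0],[-1,-0.48,-0.42,0,0,0,0],[-1,-0.63,-0.56,0,0,0,0],[-1,-0.63,-0.56,0,0,0,0],[-1,-0.63,-0.56,0,0,0,0]]'
cat >> h.py <<'E'
def circ(c,m,z):
    k=max(cv2.findContours(m,cv2.RETR_EXTERNAL,cv2.CHAIN_APPROX_NONE)[0],key=cv2.contourArea).reshape(-1,2)
    (u,v),R=cv2.minEnclosingCircle((ray(c,k,z)*1000).astype(np.float32)); return round(u,1),round(v,1),round(2*R,1)
E
python3 - <<'E'
from h import *
c=cam("wrist"); cv2.imwrite("pics/w1.png",c["bgr"]); print(c["C"].round(3))
for k in blobs(c,(5,110,50),(18,255,255)):
    px=k.reshape(-1,2); xy=ray(c,px,0.011); (u,v),R=cv2.minEnclosingCircle((xy*1000).astype(np.float32)); print(px.mean(0).round(),px.min(0),px.max(0),"circ",round(u,1),round(v,1),round(2*R,1),rect(xy))
E
```

```text
time: 0.62
ee_pos: [0.2016, 0.5931, 0.3622]
eef_rot: [0.163, 0.987, 0.004, 0.0]
ft_force: [0.6, 0.4, -1.6]
width: 0.0868
grip_force: 0.0
time: 1.25
ee_pos: [0.329, 0.3676, 0.3567]
eef_rot: [0.167, 0.986, 0.0, 0.0]
ft_force: [-0.4, 1.4, 0.4]
width: 0.0869
grip_force: 0.0
time: 2.0
ee_pos: [0.4505, 0.1528, 0.3561]
eef_rot: [0.163, 0.987, -0.0, -0.0]
ft_force: [-0.2, 0.1, 1.1]
width: 0.0871
grip_force: 0.0
[0.375 0.178 0.505]
[551. 356.] [539 321] [559 386] circ 780.5 373.7 107.3 [781.5 378.5  26.8 106.3  77.8]
[ 90. 356.] [ 83 321] [103 386] circ 578.1 -224.0 107.3 [ 575.8 -229.    26.9  106.2   65.5]
[391. 288.] [368 265] [414 310] circ 613.5 195.5 65.6 [613.5 195.2  61.1  65.2  75.1]
[294. 179.] [260 143] [329 214] circ 436.7 123.2 87.2 [436.6 123.   86.   85.8  24.8]
[442. 132.] [395  84] [489 179] circ 440.6 307.3 112.0 [440.6 307.2  74.3  86.6  19.6]
```

View pics/w1.png

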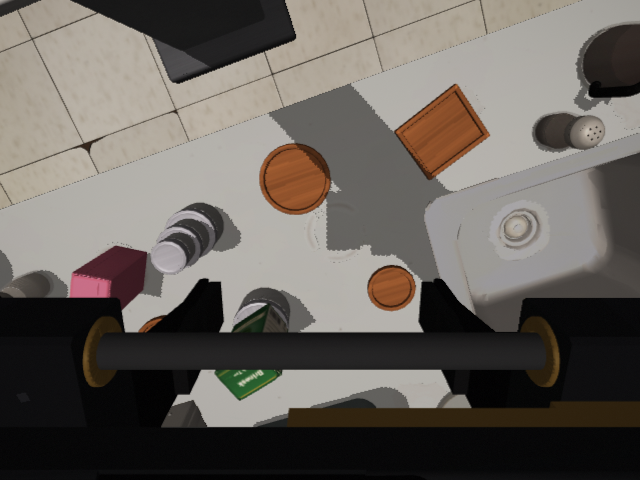

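The wrist view agrees with the top camera to within 2 mm: tiny holder at (391,288), medium at (294,179), rectangle at (442,132). The side camera is the one that's off, so I'll trust top and wrist. Next I'll measure the box's top face.

```bash
cat >> h.py <<'E'
from scipy.spatial.transform import Rotation as Ro
def plan(x,y,z,yaw=None):
    s=r.read_state(); R=Ro.from_quat(s["eef_rot"]).as_matrix(); y0=np.degrees(np.arctan2(R[1,1],R[0,1]))
    print("at",s["ee_pos"].round(4),"yaw",round(y0,1),"tilt",np.degrees(np.arccos(-R[2,2])).round(2),"t",round(s["time"],2))
    d=R.T@(np.array([x,y,z])-s["ee_pos"])/.3
    if yaw is not None:
        dy=(yaw-y0+90)%180-90; Rd=np.diag([1.,-1,-1]); t=np.radians(yaw if abs((yaw-y0+180)%360-180)<90.01 else yaw+180)
        # target: tool y at angle t, z down
        Y=np.array([np.cos(t),np.sin(t),0]);Z=np.array([0,0,-1.]);X=np.cross(Y,Z); T=np.c_[X,Y,Z]
        rv=Ro.from_matrix(R.T@T).as_rotvec(degrees=True)/120
    else: rv=np.zeros(3)
    print("shift",d.round(3),"turn",rv.round(3),"dist",np.linalg.norm(d*.3).round(3))
E
python3 - <<'E'
from h import *
c=cam("top"); cv2.imwrite("pics/tc.png",c["bgr"])
h=c["hsv"]
g=cv2.inRange(h,(45,80,30),(85,255,255)); v=h[...,2][g>0]; print(np.percentile(v,[5,20,40,50,60,80,95]))
for th in (60,70,80,90):
    m=cv2.inRange(h,(45,60,th),(85,255,255)); m=cv2.morphologyEx(m,cv2.MORPH_CLOSE,np.ones((7,7))); m=cv2.morphologyEx(m,cv2.MORPH_OPEN,np.ones((5,5)))
    k=max(cv2.findContours(m,0,cv2.CHAIN_APPROX_NONE)[0],key=cv2.contourArea).reshape(-1,2); print(th,rect(ray(c,k,.147)), k.min(0),k.max(0))
plan(.58,.022,.356,104.6)
E
```

```text
[ 35.  44.  87.  91.  95. 103. 116.]
60 [593.4  25.3  42.2  55.9  17.4] [305 182] [336 209]
70 [593.6  25.3  41.8  55.5  15.5] [306 182] [336 208]
80 [594.   24.5  41.5  53.7  16.1] [306 182] [336 207]
90 [595.2  24.5  39.   53.4  14.4] [307 183] [336 206]
at [0.4502 0.1537 0.3561] yaw 71.4 tilt 0.04 t 2.1
shift [-0.55  -0.278  0.   ] turn [-0.    -0.    -0.277] dist 0.185
```

```bash
python3 - <<'E'
from h import *
plan(.593,.0245,.24,106)
E
```

```text
at [0.4502 0.1537 0.3561] yaw 71.4 tilt 0.04 t 2.1
shift [-0.589 -0.256  0.387] turn [-0.    -0.    -0.288] dist 0.225
```

```bash
python3 -m pendant '[[-1,-0.12,-0.05,0.08,0,0,-0.06],[-1,-0.24,-0.1,0.16,0,0,-0.12],[-1,-0.36,-0.15,0.24,0,0,-0.18],[-1,-0.48,-0.2,0.32,0,0,-0.24],[-1,-0.589,-0.256,0.387,0,0,-0.288],[-1,-0.589,-0.256,0.387,0,0,-0.288],[-1,-0.589,-0.256,0.387,0,0,-0.288]]'; python3 - <<'E'
from h import *
plan(.593,.0245,.107,106)
c=cam("wrist"); cv2.imwrite("pics/w2.png",c["bgr"])
p=[(.593,.0245,.147),(.593,.0245,.05)]
print(proj(c,p).round())
E
```

```text
time: 2.98
ee_pos: [0.5933, 0.0242, 0.2404]
eef_rot: [-0.138, 0.99, 0.0, -0.0]
ft_force: [0.5, 1.2, -0.1]
width: 0.0872
grip_force: 0.0
at [0.5933 0.0242 0.2404] yaw 105.8 tilt 0.04 t 2.98
shift [0.001 0.001 0.445] turn [ 0.    -0.    -0.001] dist 0.133
[[321. 247.]
 [321. 211.]]
```

View pics/w2.png

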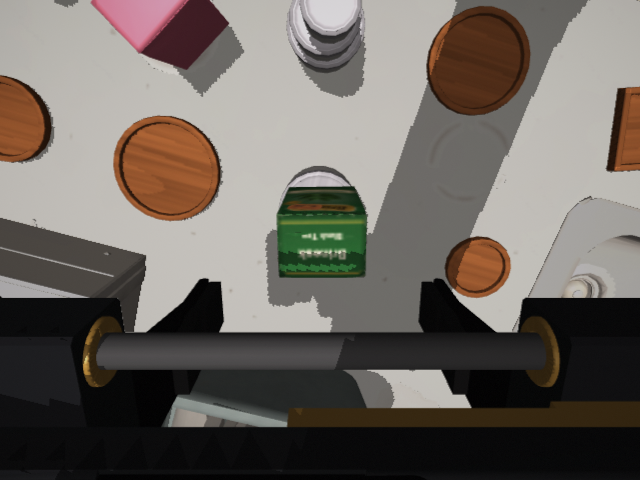

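The box is centred between the fingers (columns 277–366, middle 321) and square to them, so I'll grasp and lift.

```bash
python3 -m pendant '[[-1,0,0,0.12,0,0,0],[-1,0,0,0.24,0,0,0],[-1,0,0,0.36,0,0,0],[-1,0,0,0.445,0,0,0],[-1,0,0,0.445,0,0,0]]'; python3 -m pendant '[[1,0,0,0,0,0,0],[1,0,0,0,0,0,0],[1,0,0,0,0,0,0],[1,0,0,0,0,0,0],[1,0,0,0,0,0,0],[1,0,0,0,0,0,0]]' 20;  python3 -m pendant '[[1,0,0,-0.04,0,0,0],[1,0,0,-0.1,0,0,0],[1,0,0,-0.18,0,0,0],[1,0,0,-0.27,0,0,0],[1,0,0,-0.27,0,0,0]]'
python3 - <<'E'
from h import *
plan(.4415,.3065,.15,109.3)
E
```

```text
time: 3.65
ee_pos: [0.5923, 0.024, 0.1061]
eef_rot: [-0.138, 0.99, 0.0, -0.001]
ft_force: [0.5, 0.6, 0.3]
width: 0.0871
grip_force: 0.0
time: 4.4
ee_pos: [0.5938, 0.0225, 0.1075]
eef_rot: [-0.137, 0.991, 0.0, 0.0]
ft_force: [-1.0, 1.2, 6.1]
width: 0.0583
grip_force: 20.0
time: 5.03
ee_pos: [0.5948, 0.0222, 0.191]
eef_rot: [-0.137, 0.991, 0.0, 0.002]
ft_force: [0.6, -0.2, -1.2]
width: 0.0582
grip_force: 20.0
at [0.5948 0.0222 0.191 ] yaw 105.8 tilt 0.27 t 5.03
shift [0.235 1.051 0.135] turn [-0.     0.002 -0.029] dist 0.326
```

```bash
python3 -m pendant '[[1,0.02,0.08,0,0,0,0],[1,0.05,0.22,0,0,0,-0.01],[1,0.09,0.38,0,0,0,-0.01],[1,0.12,0.54,0,0,0,-0.02],[1,0.16,0.7,0,0,0,-0.02],[1,0.19,0.85,0,0,0,-0.029],[1,0.22,0.95,0,0,0,-0.029],[1,0.235,1,0,0,0,-0.029]]'
python3 -m pendant '[[1,0,0.04,0,0,0,0],[1,0,0.05,0,0,0,0],[1,0,0.05,0,0,0,0]]'
python3 - <<'E'
from h import *
plan(.4415,.3065,.0715,109.3)
c=cam("wrist"); cv2.imwrite("pics/w3.png",c["bgr"])
for k in blobs(c,(5,110,50),(18,255,255),400):
    px=k.reshape(-1,2); xy=ray(c,px,0.011); print(px.min(0),px.max(0),rect(xy))
E
```

```text
time: 6.02
ee_pos: [0.4428, 0.2931, 0.1876]
eef_rot: [-0.168, 0.986, -0.0, -0.0]
ft_force: [1.2, -0.3, 0.6]
width: 0.058
grip_force: 20.0
time: 6.4
ee_pos: [0.4397, 0.3053, 0.1879]
eef_rot: [-0.167, 0.986, -0.0, 0.0]
ft_force: [-0.1, 0.6, -0.6]
width: 0.0582
grip_force: 20.0
at [0.4397 0.3053 0.1879] yaw 109.2 tilt 0.02 t 6.4
shift [-0.007  0.002  0.388] turn [-0.    -0.    -0.001] dist 0.116
[210 401] [639 426] [593.2 466.6  29.2 420.4  19.2]
[461 317] [488 386] [515.7 482.8  75.2  23.1  28.7]
[153 317] [181 386] [609.4 213.7  75.3  23.2   8.7]
[253 273] [331 304] [512.  305.1  27.   68.2   9.2]
[270 172] [375 230] [428.4 303.2  48.5  86.1  19.2]
[46 79] [161 191] [436.8 123.1  86.5  87.3  26.4]
```

View pics/w3.png

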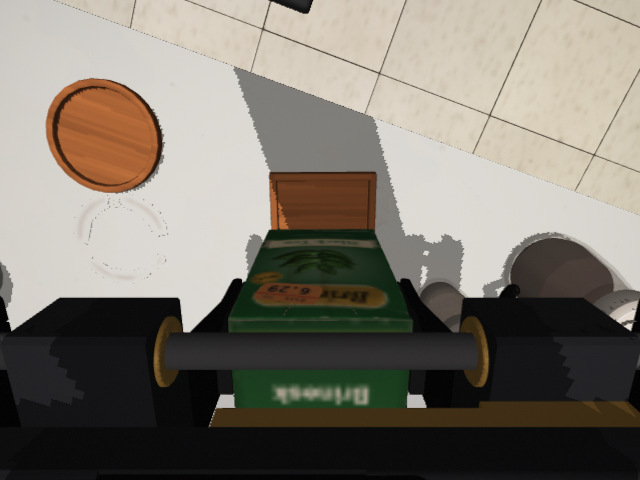

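The held box is in line with the holder: box centre is at column ~321 and the holder spans columns 270–375. Lowering.

```bash
python3 -m pendant '[[1,-0.007,0.002,0.1,0,0,0],[1,-0.007,0.002,0.2,0,0,0],[1,-0.007,0.002,0.3,0,0,0],[1,-0.007,0.002,0.36,0,0,0],[1,-0.007,0.002,0.39,0,0,0],[1,-0.007,0.002,0.405,0,0,0],[1,-0.007,0.002,0.413,0,0,0],[1,-0.007,0.002,0.416,0,0,0]]'
```

```text
time: 7.45
ee_pos: [0.4412, 0.3075, 0.0636]
eef_rot: [-0.167, 0.986, 0.0, 0.0]
ft_force: [-0.3, 0.0, -0.9]
width: 0.0582
grip_force: 20.0
```

```bash
python3 -m pendant '[[1,0,0,0.003,0,0,0],[-1,0,0,0.003,0,0,0],[-1,0,0,0.003,0,0,0],[-1,0,0,0.003,0,0,0],[-1,0,0,0.003,0,0,0]]'; python3 -m pendant '[[-1,0,0,-0.1,0,0,0],[-1,0,0,-0.25,0,0,0],[-1,0,0,-0.45,0,0,0],[-1,0,0,-0.65,0,0,0],[-1,0,0,-0.85,0,0,0],[-1,0,0,-0.9,0,0,0]]'
python3 - <<'E'
from h import *
plan(.52,-.025,.33,90)
c=cam("top")
m=cv2.inRange(c["hsv"],(45,60,60),(85,255,255)); m=cv2.morphologyEx(m,cv2.MORPH_CLOSE,np.ones((7,7))); m=cv2.morphologyEx(m,cv2.MORPH_OPEN,np.ones((5,5)))
k=max(cv2.findContours(m,0,cv2.CHAIN_APPROX_NONE)[0],key=cv2.contourArea).reshape(-1,2); print(rect(ray(c,k,.102)),k.mean(0))
E
```

```text
time: 8.07
ee_pos: [0.4409, 0.3073, 0.0623]
eef_rot: [-0.167, 0.986, 0.0, 0.0]
ft_force: [0.1, -0.5, 0.0]
width: 0.0852
grip_force: 0.0
time: 8.82
ee_pos: [0.4419, 0.3078, 0.3365]
eef_rot: [-0.167, 0.986, 0.002, 0.003]
ft_force: [0.8, -0.7, -1.3]
width: 0.0871
grip_force: 0.0
at [0.4419 0.3078 0.3365] yaw 109.3 tilt 0.36 t 8.82
shift [ 0.12  -1.133  0.018] turn [0.002 0.002 0.16 ] dist 0.342
[447.  309.6  31.1  28.7   3.4] [171.92982456 276.21052632]
```

```bash
python3 -m pendant '[[-1,0.01,-0.17,0,0,0,0.02],[-1,0.03,-0.34,0,0,0,0.05],[-1,0.05,-0.5,0,0,0,0.07],[-1,0.07,-0.67,0,0,0,0.1],[-1,0.09,-0.84,0,0,0,0.13],[-1,0.12,-1,0,0,0,0.16],[-1,0.12,-1,0,0,0,0.16]]'
python3 - <<'E'
from h import *
plan(.455,-.027,.30,90)
E
```

```text
time: 9.75
ee_pos: [0.5056, 0.0079, 0.331]
eef_rot: [0.003, 1.0, -0.001, -0.001]
ft_force: [-0.1, 0.9, 0.6]
width: 0.0866
grip_force: 0.0
at [0.5056 0.0079 0.331 ] yaw 89.6 tilt 0.1 t 9.75
shift [ 0.168 -0.117  0.104] turn [-0.001 -0.001 -0.003] dist 0.069
```

```bash
python3 -m pendant '[[-1,0.1,-0.07,0.05,0,0,0],[-1,0.168,-0.117,0.1,0,0,0],[-1,0.168,-0.117,0.1,0,0,0],[-1,0.168,-0.117,0.1,0,0,0]]'
python3 - <<'E'
from h import *
c=cam("wrist"); 
print(proj(c,[(.455,-.03,.128),(.455,-.03,.0),(.593,.0245,.05)]).round())
cv2.imwrite("pics/w4.png",c["bgr"])
E
```

```text
time: 10.25
ee_pos: [0.4557, -0.0219, 0.302]
eef_rot: [-0.001, 1.0, 0.0, -0.0]
ft_force: [-1.2, 0.1, -0.1]
width: 0.0869
grip_force: 0.0
[[311. 215.]
 [314. 188.]
 [363. 320.]]
```

View pics/w4.png

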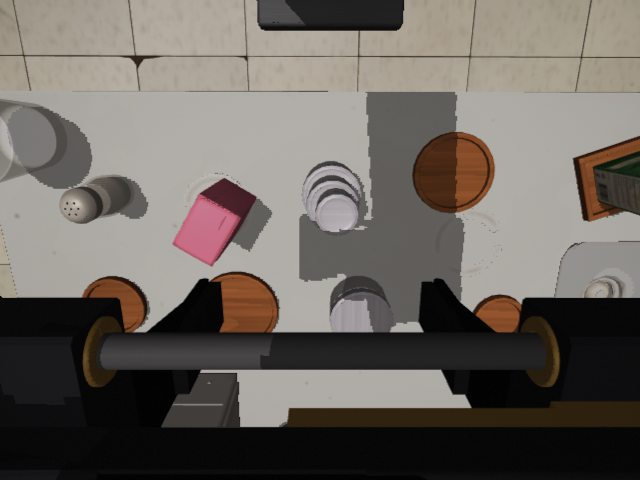

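The wrist view shows the stack's tiny lid at ~(337,213), tin_large's lid at ~(361,310) and the pink box at (213,222). Measuring the lid circles now.

```bash
cat >> h.py <<'E'
def lid(c,p0,z,D,show=True):
    """lid circle: Hough on the grey crop near p0, radius from known D and depth"""
    g=cv2.cvtColor(c["bgr"],cv2.COLOR_BGR2GRAY); x0,y0=[int(v) for v in p0]; w=90
    xa,ya=max(x0-w,0),max(y0-w,0); cr=cv2.resize(g[ya:y0+w,xa:x0+w],None,fx=3,fy=3,interpolation=cv2.INTER_CUBIC)
    dep=(c["C"][2]-z)/abs(c["R"][2,2]); R=c["f"]*D/2/dep*3
    H=cv2.HoughCircles(cr,cv2.HOUGH_GRADIENT_ALT,1.5,20,param1=150,param2=0.6,minRadius=int(R*.88),maxRadius=int(R*1.15))
    if H is None: print("none",R); return
    for u,v,q in H[0][:4]:
        px=((u+.5)/3-.5+xa,(v+.5)/3-.5+ya); print("px",np.round(px,1),"r/exp",round(q/R,2),"xy",ray(c,px,z).round(4))
E
python3 - <<'E'
from h import *
for n,ps in (("wrist",((337,213),(337,205),(334,200),(361,310))),("top",((340,270),(340,272),(340,275),(325,212)))):
    c=cam(n); h=c["hsv"]
    for p,z,D in zip(ps,(.128,.092,.05,.05),(.036,.048,.06,.07)): print(n,z); lid(c,p,z,D)
    if n=="wrist": print(h[213,315:362:3].tolist(),h[190:240:3,337].tolist())
E
```

```text
wrist 0.128
px [336.7 212.2] r/exp 0.92 xy [[ 0.4528 -0.0091]]
px [336.7 212.2] r/exp 1.06 xy [[ 0.4528 -0.0091]]
wrist 0.092
px [333.7 206.7] r/exp 0.98 xy [[ 0.4563 -0.0104]]
px [330.7 190.2] r/exp 0.98 xy [[ 0.4412 -0.0133]]
wrist 0.05
px [331.2 201.2] r/exp 1.06 xy [[ 0.4601 -0.0116]]
wrist 0.05
none 101.38391095348086
[[156, 8, 153], [160, 9, 178], [159, 11, 168], [160, 9, 174], [163, 10, 176], [165, 9, 176], [163, 10, 177], [160, 9, 178], [162, 7, 178], [160, 9, 178], [167, 10, 179], [165, 9, 180], [160, 9, 180], [160, 9, 171], [165, 10, 158], [15, 11, 96]] [[8, 16, 65], [165, 14, 72], [163, 10, 185], [160, 10, 159], [160, 9, 169], [160, 9, 172], [163, 11, 170], [165, 9, 175], [167, 10, 179], [165, 9, 175], [163, 10, 176], [163, 10, 180], [159, 10, 181], [165, 8, 186], [158, 11, 95], [170, 7, 105], [18, 13, 97]]
top 0.128
none 29.06861904176961
top 0.092
none 37.1772797536715
top 0.05
none 44.36063936424404
top 0.05
none 51.75407925828472
```

```bash
python3 - <<'E'
from h import *
plan(.453,-.0092,.117,90)
E
```

```text
at [ 0.456  -0.0222  0.3023] yaw 90.1 tilt 0.02 t 10.4
shift [0.01  0.044 0.618] turn [-0.     0.     0.001] dist 0.186
```

```bash
python3 -m pendant '[[-1,0.01,0.044,0.1,0,0,0],[-1,0.01,0.044,0.25,0,0,0],[-1,0.01,0.044,0.4,0,0,0],[-1,0.01,0.044,0.54,0,0,0],[-1,0.01,0.044,0.6,0,0,0],[-1,0.01,0.044,0.618,0,0,0],[-1,0.01,0.044,0.618,0,0,0]]'; python3 -m pendant '[[0.3,0,0,0,0,0,0],[1,0,0,0,0,0,0],[1,0,0,0,0,0,0],[1,0,0,0,0,0,0],[1,0,0,0,0,0,0],[1,0,0,0,0,0,0],[1,0,0,0,0,0,0]]' 15; python3 -m pendant '[[1,0,0,-0.03,0,0,0],[1,0,0,-0.08,0,0,0],[1,0,0,-0.16,0,0,0],[1,0,0,-0.26,0,0,0],[1,0,0,-0.3,0,0,0],[1,0,0,-0.3,0,0,0]]'
python3 - <<'E'
from h import *
plan(.6145,.195,.2,90)
E
```

```text
time: 11.28
ee_pos: [0.4529, -0.0096, 0.1172]
eef_rot: [-0.001, 1.0, -0.0, 0.0]
ft_force: [-1.0, 0.1, 1.1]
width: 0.0868
grip_force: 0.0
time: 12.15
ee_pos: [0.4525, -0.0097, 0.1168]
eef_rot: [-0.001, 1.0, 0.0, -0.0]
ft_force: [0.6, 0.6, 0.7]
width: 0.0355
grip_force: 15.0
time: 12.9
ee_pos: [0.4529, -0.0097, 0.2075]
eef_rot: [-0.001, 1.0, 0.0, 0.001]
ft_force: [-0.3, -0.1, -1.1]
width: 0.0355
grip_force: 15.0
at [ 0.4529 -0.0097  0.2075] yaw 90.1 tilt 0.1 t 12.9
shift [-0.539  0.682  0.026] turn [0.    0.001 0.001] dist 0.261
```

```bash
python3 -m pendant '[[1,-0.05,0.06,0,0,0,0],[1,-0.14,0.18,0,0,0,0],[1,-0.25,0.32,0,0,0,0],[1,-0.37,0.46,0,0,0,0],[1,-0.46,0.58,0,0,0,0],[1,-0.51,0.65,0,0,0,0],[1,-0.539,0.682,0,0,0,0],[1,-0.539,0.682,0,0,0,0]]'
python3 - <<'E'
from h import *
plan(.6145,.195,.0305,90)
c=cam("wrist"); cv2.imwrite("pics/w5.png",c["bgr"])
for k in blobs(c,(5,110,50),(18,255,255),300):
    px=k.reshape(-1,2); print(px.min(0),px.max(0),rect(ray(c,px,0.011)))
print("medium"); lid(c,tuple(proj(c,[(.46,-.0116,.05)])[0]),.05,.06)
E
```

```text
time: 13.9
ee_pos: [0.6138, 0.1946, 0.2058]
eef_rot: [-0.0, 1.0, -0.001, -0.001]
ft_force: [-1.0, 0.0, -1.0]
width: 0.0357
grip_force: 15.0
at [0.6138 0.1946 0.2058] yaw 90.1 tilt 0.09 t 13.9
shift [-0.003  0.002  0.584] turn [-0.001 -0.001  0.   ] dist 0.175
[149 402] [591 426] [8.272e+02 2.452e+02 2.950e+01 4.561e+02 1.000e-01]
[415 317] [432 386] [754.9 295.8  77.3  13.8  10.3]
[210 317] [227 386] [755.4  93.3  14.2  77.6  79.9]
[286 175] [358 246] [615.2 195.3  62.4  62.6  44.8]
[  0 175] [ 11 240] [613.4 -80.5   9.4  59.4  77.3]
[415   0] [538  57] [457.2 313.2  42.   87.1  18. ]
[172   0] [281  43] [4.657e+02 1.228e+02 2.970e+01 8.240e+01 1.000e-01]
medium
none 114.3677424967053
```

```bash
python3 -m pendant '[[1,-0.003,0.002,0.12,0,0,0],[1,-0.003,0.002,0.26,0,0,0],[1,-0.003,0.002,0.4,0,0,0],[1,-0.003,0.002,0.5,0,0,0],[1,-0.003,0.002,0.55,0,0,0],[1,-0.003,0.002,0.575,0,0,0],[1,-0.003,0.002,0.583,0,0,0],[1,-0.003,0.002,0.583,0,0,0]]'; python3 -m pendant '[[-0.5,0,0,0,0,0,0],[-1,0,0,0,0,0,0],[-1,0,0,0,0,0,0],[-1,0,0,0,0,0,0]]';python3 -m pendant '[[-1,0,0,-0.1,0,0,0],[-1,0,0,-0.25,0,0,0],[-1,0,0,-0.45,0,0,0],[-1,0,0,-0.65,0,0,0],[-1,0,0,-0.75,0,0,0],[-1,0,0,-0.75,0,0,0]]'
python3 - <<'E'
from h import *
c=cam("wrist"); lid(c,proj(c,[(.6145,.195,.041)])[0],.041,.036)
plan(.455,-.011,.22,90)
E
```

```text
time: 14.95
ee_pos: [0.6154, 0.1957, 0.0329]
eef_rot: [-0.001, 1.0, 0.0, 0.001]
ft_force: [0.4, -0.9, -0.7]
width: 0.0357
grip_force: 15.0
time: 15.45
ee_pos: [0.6149, 0.1957, 0.032]
eef_rot: [-0.001, 1.0, 0.0, 0.0]
ft_force: [0.6, -1.0, -0.1]
width: 0.0678
grip_force: 0.0
time: 16.2
ee_pos: [0.616, 0.1957, 0.2599]
eef_rot: [-0.0, 1.0, 0.001, 0.002]
ft_force: [0.1, -0.5, -1.5]
width: 0.087
grip_force: 0.0
px [320.2 206.2] r/exp 1.05 xy [[0.6188 0.1955]]
px [320.2 206.2] r/exp 0.92 xy [[0.6188 0.1955]]
at [0.6152 0.1956 0.2577] yaw 90.1 tilt 0.1 t 16.25
shift [ 0.535 -0.688  0.124] turn [0.    0.001 0.   ] dist 0.264
```

```bash
python3 -m pendant '[[-1,0.1,-0.13,0.02,0,0,0],[-1,0.2,-0.26,0.04,0,0,0],[-1,0.3,-0.39,0.06,0,0,0],[-1,0.4,-0.52,0.08,0,0,0],[-1,0.5,-0.65,0.1,0,0,0],[-1,0.535,-0.688,0.12,0,0,0],[-1,0.535,-0.688,0.12,0,0,0],[-1,0.535,-0.688,0.12,0,0,0]]'
python3 - <<'E'
from h import *
c=cam("wrist"); 
lid(c,proj(c,[(.456,-.0104,.092)])[0],.092,.048);print("med")
lid(c,proj(c,[(.456,-.0104,.05)])[0],.05,.06)
plan(.456,-.0104,.075,90)
cv2.imwrite("pics/w6.png",c["bgr"])
E
```

```text
time: 17.25
ee_pos: [0.4552, -0.0097, 0.2208]
eef_rot: [-0.001, 1.0, -0.0, -0.0]
ft_force: [0.6, 0.8, -0.2]
width: 0.0871
grip_force: 0.0
px [319.2 214.2] r/exp 1.07 xy [[ 0.4427 -0.0111]]
px [319.2 230.2] r/exp 0.98 xy [[ 0.4544 -0.011 ]]
med
px [317.7 215.2] r/exp 1.01 xy [[ 0.4538 -0.0124]]
px [317.7 215.2] r/exp 0.9 xy [[ 0.4538 -0.0124]]
at [ 0.4552 -0.0097  0.2209] yaw 90.2 tilt 0.03 t 17.3
shift [-0.003 -0.002  0.486] turn [-0.    -0.     0.001] dist 0.146
```

View pics/w6.png

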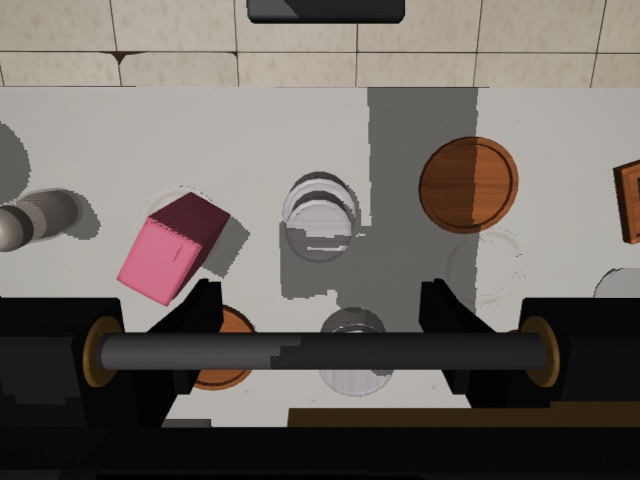

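The small lid is at (319,230), giving (0.454,-0.011), and the medium lid is concentric below it. Grasping the small tin.

```bash
python3 -m pendant '[[-1,0,-0.004,0.1,0,0,0],[-1,0,-0.004,0.25,0,0,0],[-1,0,-0.004,0.38,0,0,0],[-1,0,-0.004,0.45,0,0,0],[-1,0,-0.004,0.478,0,0,0],[-1,0,-0.004,0.486,0,0,0],[-1,0,-0.004,0.486,0,0,0]]'; python3 -m pendant '[[0.1,0,0,0,0,0,0],[1,0,0,0,0,0,0],[1,0,0,0,0,0,0],[1,0,0,0,0,0,0],[1,0,0,0,0,0,0],[1,0,0,0,0,0,0]]' 18; python3 -m pendant '[[1,0,0,-0.03,0,0,0],[1,0,0,-0.08,0,0,0],[1,0,0,-0.16,0,0,0],[1,0,0,-0.28,0,0,0],[1,0,0,-0.4,0,0,0],[1,0,0,-0.45,0,0,0],[1,0,0,-0.45,0,0,0]]'
python3 - <<'E'
from h import *
plan(.599,-.2705,.21,90)
E
```

```text
time: 18.18
ee_pos: [0.4552, -0.0119, 0.0757]
eef_rot: [-0.001, 1.0, 0.0, 0.0]
ft_force: [-0.1, -0.9, 0.8]
width: 0.0869
grip_force: 0.0
time: 18.92
ee_pos: [0.4546, -0.0121, 0.0752]
eef_rot: [-0.001, 1.0, 0.0, 0.0]
ft_force: [0.1, 0.2, 1.0]
width: 0.0472
grip_force: 18.0
time: 19.8
ee_pos: [0.4549, -0.0121, 0.2107]
eef_rot: [-0.001, 1.0, 0.0, 0.001]
ft_force: [0.8, -0.3, -1.0]
width: 0.0474
grip_force: 18.0
at [ 0.4549 -0.0121  0.2107] yaw 90.1 tilt 0.1 t 19.8
shift [-0.479 -0.862  0.002] turn [0.    0.001 0.   ] dist 0.296
```

```bash
python3 - <<'E'
from h import *
c=cam("top"); print(ray(c,[(400,166),(525,166)],0),ray(c,[(400,152),(525,152)],.1),ray(c,[(400,152),(525,152)],.15))
E
```

```text
[[ 0.70122913 -0.14335545]
 [ 0.70058966 -0.41583887]] [[ 0.69502843 -0.12996491]
 [ 0.69430521 -0.3758136 ]] [[ 0.67576129 -0.12290934]
 [ 0.67507942 -0.35470321]]
```

```bash
python3 -m pendant '[[1,-0.04,-0.07,0,0,0,0],[1,-0.11,-0.2,0,0,0,0],[1,-0.2,-0.36,0,0,0,0],[1,-0.29,-0.52,0,0,0,0],[1,-0.38,-0.68,0,0,0,0],[1,-0.44,-0.79,0,0,0,0],[1,-0.47,-0.85,0,0,0,0],[1,-0.479,-0.862,0,0,0,0]]'
python3 -m pendant '[[1,0,0,0,0,0,0],[1,0,0,0,0,0,0]]'
python3 - <<'E'
from h import *
plan(.599,-.2705,.031,90)
c=cam("wrist"); cv2.imwrite("pics/w7.png",c["bgr"])
for k in blobs(c,(5,110,50),(18,255,255),300):
    px=k.reshape(-1,2); print(px.min(0),px.max(0),rect(ray(c,px,0.011)))
E
```

```text
time: 20.85
ee_pos: [0.5976, -0.2721, 0.2079]
eef_rot: [0.001, 1.0, -0.0, -0.002]
ft_force: [0.2, 0.2, -1.1]
width: 0.0476
grip_force: 18.0
time: 21.1
ee_pos: [0.5985, -0.2694, 0.2099]
eef_rot: [-0.001, 1.0, 0.0, -0.0]
ft_force: [-0.0, 1.4, -1.8]
width: 0.0473
grip_force: 18.0
at [ 0.5985 -0.2694  0.2099] yaw 90.1 tilt 0.05 t 21.1
shift [-0.002 -0.004  0.596] turn [ 0.    -0.     0.001] dist 0.179
[182 402] [623 426] [ 8.157e+02 -1.834e+02  2.990e+01  4.610e+02  1.000e-01]
[180 318] [193 386] [ 743.4 -401.3   12.2   77.5   84.1]
[439 317] [462 386] [ 742.5 -140.9   79.2   21.3    7.2]
[276 166] [360 249] [ 5.981e+02 -2.718e+02  7.480e+01  7.420e+01  1.000e-01]
[430 159] [541 266] [ 602.6 -123.3   97.8   96.7   15.5]
```

```bash
python3 -m pendant '[[1,-0.001,-0.005,0.12,0,0,0],[1,-0.001,-0.005,0.26,0,0,0],[1,-0.001,-0.005,0.4,0,0,0],[1,-0.001,-0.005,0.5,0,0,0],[1,-0.001,-0.005,0.56,0,0,0],[1,-0.001,-0.005,0.585,0,0,0],[1,-0.001,-0.005,0.594,0,0,0],[1,-0.001,-0.005,0.595,0,0,0]]'; python3 -m pendant '[[-0.5,0,0,0,0,0,0],[-1,0,0,0,0,0,0],[-1,0,0,0,0,0,0],[-1,0,0,0,0,0,0]]';python3 -m pendant '[[-1,0,0,-0.1,0,0,0],[-1,0,0,-0.25,0,0,0],[-1,0,0,-0.45,0,0,0],[-1,0,0,-0.65,0,0,0],[-1,0,0,-0.7,0,0,0],[-1,0,0,-0.7,0,0,0]]'
python3 - <<'E'
from h import *
c=cam("wrist"); lid(c,proj(c,[(.599,-.271,.047)])[0],.047,.048)
plan(.455,-.0124,.18,15)
E
```

```text
time: 22.15
ee_pos: [0.5994, -0.2724, 0.0325]
eef_rot: [-0.001, 1.0, -0.0, 0.001]
ft_force: [0.0, -0.1, -0.9]
width: 0.0476
grip_force: 18.0
time: 22.65
ee_pos: [0.5989, -0.2721, 0.0317]
eef_rot: [-0.001, 1.0, 0.0, 0.0]
ft_force: [0.1, 0.2, -0.5]
width: 0.0796
grip_force: 0.0
time: 23.4
ee_pos: [0.5991, -0.2722, 0.2421]
eef_rot: [-0.001, 1.0, -0.0, 0.001]
ft_force: [-1.4, 0.2, -0.4]
width: 0.0868
grip_force: 0.0
px [321.2 210.7] r/exp 1.0 xy [[ 0.5999 -0.2721]]
px [328.2 198.2] r/exp 1.02 xy [[ 0.5888 -0.266 ]]
at [ 0.5986 -0.2718  0.2405] yaw 90.1 tilt 0.06 t 23.45
shift [0.478 0.865 0.203] turn [-0.    -0.001  0.626] dist 0.303
```

```bash
python3 -m pendant '[[-1,0.06,0.12,0,0,0,0.07],[-1,0.12,0.23,0,0,0,0.15],[-1,0.18,0.35,0,0,0,0.23],[-1,0.25,0.46,0,0,0,0.31],[-1,0.32,0.58,0,0,0,0.39],[-1,0.38,0.7,0,0,0,0.47],[-1,0.44,0.8,0,0,0,0.55],[-1,0.478,0.865,0,0,0,0.626]]'
python3 -m pendant '[[-1,0,0,0,0,0,0],[-1,0,0,0,0,0,0],[-1,0,0,0,0,0,0]]'
python3 - <<'E'
from h import *
c=cam("wrist"); 
lid(c,proj(c,[(.455,-.0124,.05)])[0],.05,.06)
plan(.455,-.0124,.028,15); print(r.read_state()["joint_positions"].round(2))
cv2.imwrite("pics/w8.png",c["bgr"])
E
```

```text
time: 24.45
ee_pos: [0.4547, -0.0128, 0.2399]
eef_rot: [0.593, 0.805, -0.001, -0.001]
ft_force: [-0.8, 0.4, -0.0]
width: 0.0871
grip_force: 0.0
time: 24.82
ee_pos: [0.4564, -0.0154, 0.2411]
eef_rot: [0.592, 0.806, -0.001, -0.0]
ft_force: [0.2, -0.1, -0.1]
width: 0.0869
grip_force: 0.0
px [319.7 199.7] r/exp 1.03 xy [[ 0.4514 -0.0076]]
at [ 0.4564 -0.0154  0.2412] yaw 17.4 tilt 0.07 t 24.88
shift [ 0.011 -0.001  0.711] turn [-0.001  0.     0.02 ] dist 0.213
[-0.99 -0.14  0.87  1.91  0.11  1.32  0.15]
```

View pics/w8.png

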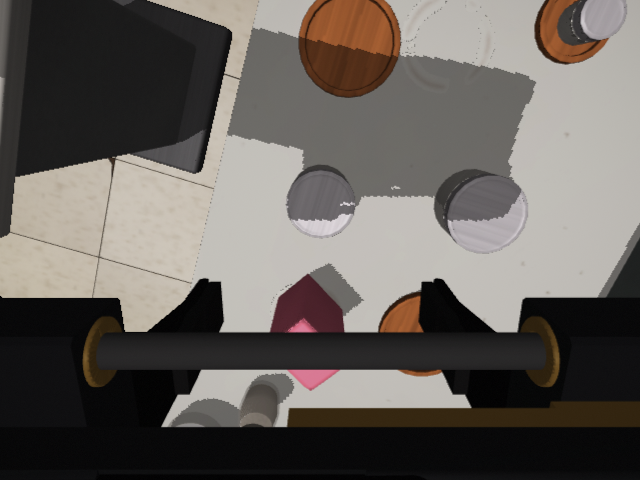

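The medium lid is at (321,201), centred between the fingers. The large lid is at (487,211), and the pink box at (308,330) is clear of the body's narrow side. Grasping the medium tin.

```bash
python3 - <<'E'
from h import *
plan(.453,-.010,.028,15)
c=cam("wrist"); lid(c,(487,211),.05,.07)
E
```

```text
at [ 0.4564 -0.0154  0.2412] yaw 17.4 tilt 0.07 t 24.88
shift [ 0.021 -0.005  0.711] turn [-0.001  0.     0.02 ] dist 0.213
px [486.2 212.7] r/exp 1.02 xy [[0.592  0.0246]]
px [486.2 212.7] r/exp 0.92 xy [[0.592  0.0246]]
```

```bash
python3 -m pendant '[[-1,0.02,-0.005,0.12,0,0,0],[-1,0.02,-0.005,0.28,0,0,0],[-1,0.02,-0.005,0.44,0,0,0],[-1,0.02,-0.005,0.58,0,0,0],[-1,0.02,-0.005,0.67,0,0,0],[-1,0.02,-0.005,0.7,0,0,0],[-1,0.02,-0.005,0.71,0,0,0],[-1,0.02,-0.005,0.71,0,0,0]]'; python3 -m pendant '[[-0.3,0,0,0,0,0,0],[0.5,0,0,0,0,0,0],[1,0,0,0,0,0,0],[1,0,0,0,0,0,0],[1,0,0,0,0,0,0],[1,0,0,0,0,0,0]]' 20; python3 -m pendant '[[1,0,0,-0.03,0,0,0],[1,0,0,-0.08,0,0,0],[1,0,0,-0.16,0,0,0],[1,0,0,-0.28,0,0,0],[1,0,0,-0.33,0,0,0],[1,0,0,-0.33,0,0,0]]'
python3 - <<'E'
from h import *
plan(.4373,.1228,.128,15)
E
```

```text
time: 25.92
ee_pos: [0.4536, -0.0091, 0.0293]
eef_rot: [0.592, 0.806, 0.001, -0.0]
ft_force: [-0.9, 0.6, 0.8]
width: 0.0868
grip_force: 0.0
time: 26.68
ee_pos: [0.4531, -0.009, 0.0287]
eef_rot: [0.592, 0.806, 0.0, -0.0]
ft_force: [-1.7, 1.2, 5.4]
width: 0.0597
grip_force: 20.0
time: 27.42
ee_pos: [0.4535, -0.009, 0.1284]
eef_rot: [0.592, 0.806, 0.001, -0.0]
ft_force: [-0.0, 0.2, -2.5]
width: 0.0596
grip_force: 20.0
at [ 0.4535 -0.009   0.1284] yaw 17.4 tilt 0.14 t 27.43
shift [0.435 0.08  0.002] turn [ 0.001 -0.001  0.02 ] dist 0.133
```

```bash
python3 -m pendant '[[1,0.05,0.01,0,0,0,0],[1,0.15,0.03,0,0,0,0],[1,0.27,0.05,0,0,0,0],[1,0.37,0.07,0,0,0,0],[1,0.42,0.08,0,0,0,0],[1,0.435,0.08,0,0,0,0],[1,0.435,0.08,0,0,0,0],[1,0.435,0.08,0,0,0,0]]'
python3 - <<'E'
from h import *
plan(.4373,.1228,.035,17.4)
c=cam("wrist")
for k in blobs(c,(5,110,50),(18,255,255),300):
    px=k.reshape(-1,2); print(px.min(0),px.max(0),rect(ray(c,px,0.011)))
lid(c,proj(c,[(.4373,.1228,.15)])[0],.1495,.06)
E
```

```text
time: 28.42
ee_pos: [0.4371, 0.1215, 0.1276]
eef_rot: [0.593, 0.805, -0.0, -0.0]
ft_force: [0.3, -0.1, -1.8]
width: 0.06
grip_force: 20.0
at [0.4371 0.1215 0.1276] yaw 17.3 tilt 0.04 t 28.43
shift [0.004 0.002 0.309] turn [-0.    -0.    -0.001] dist 0.093
[214 401] [639 426] [560.3   5.4 339.3  23.8  17.3]
[463 317] [491 386] [576.   68.2  19.6  61.3  26.8]
[150 317] [178 386] [350.4  -2.1  19.4  61.4   7.8]
[260 168] [386 265] [434.2 133.7  86.5  66.3  15. ]
[555 161] [639 253] [605.8 193.5  53.3  63.1  15.6]
[363   0] [489  24] [454.1 270.   73.9  12.6  17.3]
none 274.1715195843314
```

```bash
python3 -m pendant '[[1,0.004,0.002,0.08,0,0,0],[1,0.004,0.002,0.17,0,0,0],[1,0.004,0.002,0.24,0,0,0],[1,0.004,0.002,0.28,0,0,0],[1,0.004,0.002,0.3,0,0,0],[1,0.004,0.002,0.309,0,0,0],[1,0.004,0.002,0.309,0,0,0]]'; python3 -m pendant '[[-0.5,0,0,0,0,0,0],[-1,0,0,0,0,0,0],[-1,0,0,0,0,0,0],[-1,0,0,0,0,0,0]]';python3 -m pendant '[[-1,0,0,-0.1,0,0,0],[-1,0,0,-0.25,0,0,0],[-1,0,0,-0.45,0,0,0],[-1,0,0,-0.65,0,0,0],[-1,0,0,-0.7,0,0,0],[-1,0,0,-0.7,0,0,0]]'
python3 - <<'E'
from h import *
c=cam("wrist"); lid(c,proj(c,[(.4373,.1228,.055)])[0],.055,.06)
plan(.592,.0235,.23,90)
E
```

```text
time: 29.35
ee_pos: [0.4374, 0.124, 0.0353]
eef_rot: [0.592, 0.806, 0.0, -0.0]
ft_force: [0.3, 0.2, -0.7]
width: 0.06
grip_force: 20.0
time: 29.85
ee_pos: [0.4372, 0.124, 0.035]
eef_rot: [0.592, 0.806, 0.0, -0.0]
ft_force: [0.6, -0.3, -0.5]
width: 0.0844
grip_force: 0.0
time: 30.6
ee_pos: [0.4374, 0.1241, 0.245]
eef_rot: [0.592, 0.806, 0.001, -0.0]
ft_force: [0.3, 0.6, -0.5]
width: 0.0866
grip_force: 0.0
px [320.7 209.7] r/exp 0.95 xy [[0.4361 0.1245]]
at [0.4368 0.1238 0.2439] yaw 17.4 tilt 0.09 t 30.65
shift [-0.473  0.394  0.045] turn [-0.    -0.001 -0.605] dist 0.185
```

Medium is down at (0.436,0.1245). Next is the large tin, turning back to yaw 90.

```bash
python3 -m pendant '[[-1,-0.06,0.05,0,0,0,-0.08],[-1,-0.12,0.1,0,0,0,-0.16],[-1,-0.18,0.15,0,0,0,-0.24],[-1,-0.24,0.2,0,0,0,-0.32],[-1,-0.3,0.25,0,0,0,-0.4],[-1,-0.36,0.3,0,0,0,-0.48],[-1,-0.42,0.35,0,0,0,-0.56],[-1,-0.473,0.394,0,0,0,-0.605]]'
python3 -m pendant '[[-1,0,0,0,0,0,0],[-1,0,0,0,0,0,0],[-1,0,0,0,0,0,0]]'
python3 - <<'E'
from h import *
c=cam("wrist"); cv2.imwrite("pics/w9.png",c["bgr"])
lid(c,proj(c,[(.592,.0235,.05)])[0],.05,.07)
plan(.592,.0235,.028,90)
E
```

```text
time: 31.65
ee_pos: [0.5922, 0.0225, 0.242]
eef_rot: [-0.001, 1.0, -0.001, -0.002]
ft_force: [0.0, 1.0, 0.3]
width: 0.087
grip_force: 0.0
time: 32.02
ee_pos: [0.5918, 0.0244, 0.2444]
eef_rot: [0.0, 1.0, 0.0, -0.001]
ft_force: [-0.6, 0.2, -0.3]
width: 0.0866
grip_force: 0.0
px [317.7 211.7] r/exp 0.97 xy [[0.5928 0.0216]]
at [0.592  0.0244 0.2446] yaw 90.0 tilt 0.07 t 32.08
shift [-0.001 -0.004  0.722] turn [ 0. -0. -0.] dist 0.217
```

View pics/w9.png

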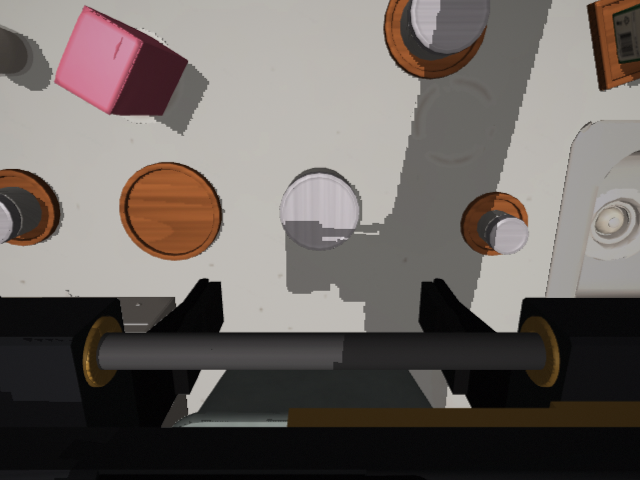

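The large lid spans columns 280–360 at row ~212, so its centre is within about 2 mm of the finger midline. Grasping.

```bash
python3 -m pendant '[[-1,-0.001,-0.006,0.12,0,0,0],[-1,-0.001,-0.006,0.28,0,0,0],[-1,-0.001,-0.006,0.42,0,0,0],[-1,-0.001,-0.006,0.54,0,0,0],[-1,-0.001,-0.006,0.62,0,0,0],[-1,-0.001,-0.006,0.68,0,0,0],[-1,-0.001,-0.006,0.718,0,0,0],[-1,-0.001,-0.006,0.718,0,0,0]]'; python3 -m pendant '[[-0.6,0,0,0,0,0,0],[0,0,0,0,0,0,0],[1,0,0,0,0,0,0],[1,0,0,0,0,0,0],[1,0,0,0,0,0,0],[1,0,0,0,0,0,0]]' 25; python3 -m pendant '[[1,0,0,-0.03,0,0,0],[1,0,0,-0.08,0,0,0],[1,0,0,-0.16,0,0,0],[1,0,0,-0.25,0,0,0],[1,0,0,-0.3,0,0,0],[1,0,0,-0.3,0,0,0]]'
python3 - <<'E'
from h import *
plan(.6035,-.1228,.12,90)
E
```

```text
time: 33.08
ee_pos: [0.5924, 0.022, 0.0292]
eef_rot: [0.0, 1.0, 0.0, -0.001]
ft_force: [-0.3, -0.3, 0.5]
width: 0.0869
grip_force: 0.0
time: 33.83
ee_pos: [0.593, 0.0222, 0.03]
eef_rot: [0.0, 1.0, 0.001, 0.0]
ft_force: [-1.8, 0.9, 6.5]
width: 0.0697
grip_force: 25.0
time: 34.58
ee_pos: [0.5932, 0.022, 0.1204]
eef_rot: [0.0, 1.0, 0.001, 0.001]
ft_force: [0.7, 0.3, -2.3]
width: 0.0693
grip_force: 25.0
at [0.5932 0.022  0.1204] yaw 90.0 tilt 0.09 t 34.58
shift [-0.035 -0.483  0.001] turn [ 0.001  0.001 -0.   ] dist 0.145
```

```bash
python3 -m pendant '[[1,-0.004,-0.05,0,0,0,0],[1,-0.012,-0.16,0,0,0,0],[1,-0.02,-0.29,0,0,0,0],[1,-0.03,-0.4,0,0,0,0],[1,-0.034,-0.46,0,0,0,0],[1,-0.035,-0.483,0,0,0,0],[1,-0.035,-0.483,0,0,0,0],[1,-0.035,-0.483,0,0,0,0]]'
python3 - <<'E'
from h import *
plan(.6035,-.1228,.0365,90)
E
```

```text
time: 35.58
ee_pos: [0.6033, -0.1214, 0.1191]
eef_rot: [-0.001, 1.0, 0.001, -0.0]
ft_force: [0.3, 0.6, -2.5]
width: 0.0695
grip_force: 25.0
at [ 0.6033 -0.1214  0.1191] yaw 90.1 tilt 0.08 t 35.58
shift [-0.001 -0.005  0.275] turn [ 0.001 -0.     0.001] dist 0.083
```

```bash
python3 -m pendant '[[1,0,-0.004,0.08,0,0,0],[1,0,-0.004,0.17,0,0,0],[1,0,-0.004,0.23,0,0,0],[1,0,-0.004,0.26,0,0,0],[1,0,-0.004,0.272,0,0,0],[1,0,-0.004,0.278,0,0,0],[1,0,-0.004,0.278,0,0,0]]'; python3 -m pendant '[[-0.8,0,0,0,0,0,0],[-1,0,0,0,0,0,0],[-1,0,0,0,0,0,0],[-1,0,0,0,0,0,0]]';python3 -m pendant '[[-1,0,0,-0.1,0,0,0],[-1,0,0,-0.25,0,0,0],[-1,0,0,-0.45,0,0,0],[-1,0,0,-0.65,0,0,0],[-1,0,0,-0.8,0,0,0],[-1,0,0,-0.8,0,0,0]]'
python3 - <<'E'
from h import *
c=cam("wrist"); lid(c,proj(c,[(.6035,-.1228,.055)])[0],.055,.07)
plan(.45,.2,.33,90)
E
```

```text
time: 36.45
ee_pos: [0.6034, -0.1242, 0.0364]
eef_rot: [0.0, 1.0, 0.0, 0.0]
ft_force: [0.3, -0.8, -2.3]
width: 0.0697
grip_force: 25.0
time: 36.95
ee_pos: [0.6031, -0.1242, 0.036]
eef_rot: [0.0, 1.0, 0.0, -0.0]
ft_force: [-0.2, -0.9, -0.2]
width: 0.0866
grip_force: 0.0
time: 37.7
ee_pos: [0.6044, -0.1251, 0.2795]
eef_rot: [0.0, 1.0, 0.0, 0.003]
ft_force: [0.1, -0.4, -0.6]
width: 0.087
grip_force: 0.0
px [322.7 200.7] r/exp 1.03 xy [[ 0.6035 -0.1234]]
px [321.7 184.7] r/exp 1.1 xy [[ 0.5883 -0.1244]]
px [321.7 184.7] r/exp 0.98 xy [[ 0.5883 -0.1244]]
px [322.7 200.7] r/exp 0.92 xy [[ 0.6035 -0.1234]]
at [ 0.6037 -0.1246  0.2772] yaw 90.0 tilt 0.12 t 37.75
shift [ 0.512  1.082 -0.177] turn [ 0.     0.001 -0.   ] dist 0.363
```

```bash
python3 -m pendant '[[-1,0.1,0.05,-0.05,0,0,0],[-1,0.25,0.1,-0.1,0,0,0],[-1,0.4,0.2,-0.15,0,0,0],[-1,0.55,0.3,-0.2,0,0,0],[-1,0.6,0.35,-0.25,0,0,0],[-1,0.6,0.35,-0.25,0,0,0]]'
python3 - <<'E'
from h import *
c=cam("top"); cv2.imwrite("pics/t9.png",cv2.resize(c["bgr"][160:320,150:500],None,fx=2.2,fy=2.2,interpolation=cv2.INTER_CUBIC))
m=cv2.inRange(c["hsv"],(45,60,60),(85,255,255)); m=cv2.morphologyEx(m,cv2.MORPH_CLOSE,np.ones((7,7))); m=cv2.morphologyEx(m,cv2.MORPH_OPEN,np.ones((5,5)))
k=max(cv2.findContours(m,0,cv2.CHAIN_APPROX_NONE)[0],key=cv2.contourArea).reshape(-1,2); print(rect(ray(c,k,.102)),k.mean(0))
s=cam("side"); cv2.imwrite("pics/s9.png",s["bgr"][150:480,180:460])
E
```

```text
time: 38.5
ee_pos: [0.4223, -0.0173, 0.3513]
eef_rot: [-0.002, 1.0, 0.001, 0.0]
ft_force: [0.6, -0.3, -0.3]
width: 0.0868
grip_force: 0.0
[441.5 306.4  41.1  55.7  18.8] [173.11235955 279.17977528]
```

View pics/t9.png

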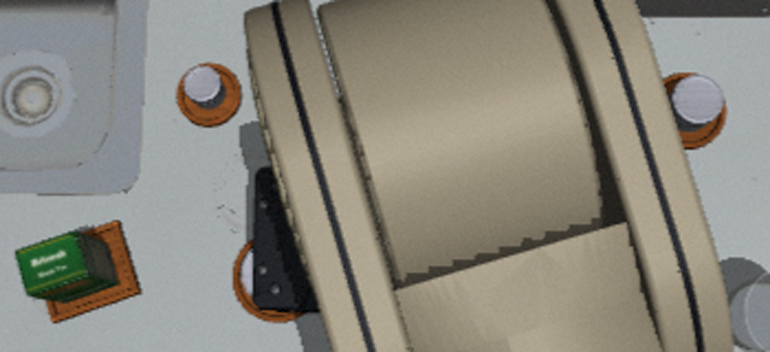

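View pics/s9.png

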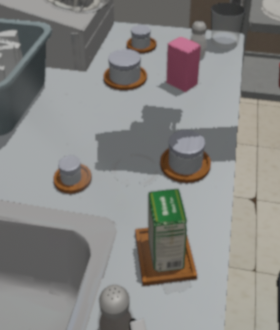

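The overview shows every tin standing in its own holder: tiny (203,84) and small (697,98) in the top crop, large (125,67) and medium (187,155) in the side crop. The box measures (0.4415,0.3064) at 18.8°, matching its holder at 19.2°. Handing in.

```bash
python3 -c "
from bench import r
print(r.close_job())"
```

```text
the job is handed in; nothing more can be done
None
```

I took both stacks apart and put all four canisters and the tea box upright in their own holders, then handed the job in at about 39 s of the 136 s allowed; it gave no verdict back, but my last measurements put everything within about 4 mm of its holder's centre.

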